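# Find the ripe chikoo with the sprung tester

### The arm

A 7-joint arm with a two-finger parallel gripper is mounted at the origin on the work surface. World frame = base frame: x ahead of the robot, y to its left, z up, the work surface at z = 0. Lengths are in m, angles in rad, forces in N, time in s.
With the tool pointing down it reaches from about 0.4 to 0.875 m from the base axis. Payload 6.5 kg.
Tool frame: the origin (TCP) lies at the very end of the fingers, on their centre line; the grasp point (between the pads) lies 19 mm behind it; z points along the fingers, y is the line along which they close (so a half turn about z gives the same grasp; the last joint's range is limited). The gripper opens to 88 mm and grips with 3 to 60 N. Pads are 18 mm wide; open, the fingers measure 123 mm over their backs; the gripper's body (75 mm by 187 mm) begins 45 mm behind the grasp point.
Start: joints at [1.135, 0.536, -0.004, 1.538, 0.003, 1.067, -0.071], TCP at [0.235, -0.606, 0.239] pointing down, gripper open.
Joint ranges: [-2.7, 2.7], [-0.37, 2.16], [-1.27, 1.26], [0.24, 2.4], [-1.31, 4.45], [0.19, 1.91], [-2.76, 2.76]. Speed limits (rad/s): [2.39, 2.39, 3.14, 3.14, 3.14, 3.14, 3.14].

### API

Orientations are given as a unit quaternion [x, y, z, w].
In Python, from plant import manip, vision, ticket gives the robot as it stands. The module is installed in compiled form; this text tells all that it offers.
- The arm moves only by the shell command python3 -m handwheel 'ROWS'. ROWS is JSON, a list of rows, each an object with "dp": the shift along the tool's x, y, z in m, a list of three; "roll": the turn about the tool's z in rad; "jaw": the finger opening in m, from 0 to 0.0881. In form: [{"dp": [x, y, z], "roll": roll, "jaw": jaw}, ...]. A call has 1 to 10 rows; each row is the pose to reach, as a shift and turn from the pose commanded when the call began, along the tool's axes at that moment; what a row does not reach only later rows make up. A row lasts 1/8 s, in which the tool goes at most 62.5 mm and 10.7 degrees, less where a joint would pass 70% of its speed; a pose out of reach is approached as far as the arm can. A call with a gripper value outside its range is refused whole. The fingers move at their own pace and stop on an object; the grip force is fixed at half the most. Time passes only in rows, so rows that repeat a pose let the fingers close. It gives the time, the measured TCP pose, the force, the opening and the grip force at its end, in the units of the state.
- manip.state(): the state, without advancing time (a new reading comes with each control period).
- vision.capture(name): name is "scene" or "top" or "wrist"; returns (picture, depth): 480x640x3 uint8, blue, green, red; 480x640 float32, m along the optical axis (not along the pixel's ray), 0 where there is no reading.
- vision.calibration(name): a dict with "fx", "fy", "cx", "cy" (pixels), "R" (3x3) and "t" (3): a world point X has camera coordinates R X + t. Camera axes: x right, y down, z forward; pixel columns grow to the right and rows downward; lengths in m; the calibration is good to about 2 mm. The wrist camera is an equidistant fisheye: a pixel r from the principal point sees the ray r / f radians off the axis. A picture is of the moment at which its call begins: read the wrist's pose just before it. calibration takes no time and is no camera call; for the wrist camera it gives the pose at the moment of the call.
- ticket.close_job(): hands the job in; it is judged then, once.
The state is a dict: "t": time; "q": joint angles; "joint_velocities": joint speeds; "joint_efforts": joint torques, N m; "position": TCP position; "ee_rot": TCP orientation; "contact_force": force on the tool from outside, world axes, zero at the start; "torque": the same for the moment, N m; "grip_width": finger opening in m; "finger_force": force on a finger pad.
Only numpy, scipy, OpenCV 4.12 (cv2) and the standard library are available. Lean on these libraries where they do the work, as an engineer would, in place of code of your own. Each camera call takes 0.05 s, during which the arm holds its last target. There are 200 camera calls.

### The job

One of the three chikoos on the drainer is ripe: take the fruit tester from its blue stand and press its sprung pin straight down into the pale spots, gently (about 6 N, never over 12 N), until you find the one it sinks into deeply (about 10 mm). Hang the tester back in its stand, then set that chikoo upright in the middle of the steel plate, without dropping it. Leave the unripe chikoos in their seats and disturb nothing else.

Things in the scene. Friction and masses are not known exactly. Their poses are not given: they have to be found in the camera images.
- chikoo_a: Brown fruit, one of three alike, in any seat: 54 mm wide (at 19 to 32 mm up), 50 mm high, 120 g, flat base 32 mm wide. Origin: centre of its underside; z up. On top, 50 mm above the origin, a level pale spot 26 mm wide for the pin. Only one is ripe: pushed slowly its spot gives way at 3 to 5 N, sinks up to 12 mm, stays dented. An unripe one: 2.5 mm at 6 N, springs back.
- chikoo_b: Brown fruit, one of three alike, in any seat: 54 mm wide (at 19 to 32 mm up), 50 mm high, 120 g, flat base 32 mm wide. Origin: centre of its underside; z up. On top, 50 mm above the origin, a level pale spot 26 mm wide for the pin. Only one is ripe: pushed slowly its spot gives way at 3 to 5 N, sinks up to 12 mm, stays dented. An unripe one: 2.5 mm at 6 N, springs back.
- chikoo_c: Brown fruit, one of three alike, in any seat: 54 mm wide (at 19 to 32 mm up), 50 mm high, 120 g, flat base 32 mm wide. Origin: centre of its underside; z up. On top, 50 mm above the origin, a level pale spot 26 mm wide for the pin. Only one is ripe: pushed slowly its spot gives way at 3 to 5 N, sinks up to 12 mm, stays dented. An unripe one: 2.5 mm at 6 N, springs back.
- tester: Upright fruit tester, 95 g. Origin: on its axis at the underside of the red collar (44 mm wide, 8 thick) that rests on the stand. Above it a round black grip 24 mm wide, to 58 mm up; below it a 24 mm sleeve to 55 mm down, and a blunt sprung pin 8 mm thick, tip 73 mm below the origin, that slides up to 14 mm in against 1.5 N per mm. Lift 80 mm to clear the stand.
- stand: Blue block fixed to the counter, 80 x 80 mm, 100 mm high, with an upright through-hole 33 mm wide at its centre that holds the tester. Origin: centre of its underside.
- drainer: Grey plastic drainer rack fixed to the counter, 160 mm (its x) by 360 mm (its y); deck top 30 mm above the counter. Three seats (white rings 56 mm wide, 4 high) at -115, 0 and +115 mm along its y; the fruit stand on the deck inside them. A hinged drip flap, lower than the deck, along its +x edge. Origin: under its centre, at counter height.
- plate: Loose round steel plate, 170 mm wide, low rim 18 mm high, 0.35 kg. Origin: centre of its underside.
- spot_a (a joint): how deep the pale spot of chikoo_a is pushed in (m), 0 at the start, 0.012 at most
- spot_b (a joint): how deep the pale spot of chikoo_b is pushed in (m), 0 at the start, 0.012 at most
- spot_c (a joint): how deep the pale spot of chikoo_c is pushed in (m), 0 at the start, 0.012 at most
- plate_in (a point): centre of the plate's inner floor, where the fruit's underside is to rest
- kettle: Round aluminium kettle, 170 mm wide body, 200 mm high to the top of its bail handle; a bystander. Origin: centre of its underside.
- cup1: White ceramic mug, 76 mm wide, 70 mm high; a bystander. Origin: centre of its underside.
- cup2: A second such mug; a bystander. Origin: centre of its underside.
- cup3: A third such mug; a bystander. Origin: centre of its underside.
- strainer: Steel strainer, bowl 90 mm wide and 35 mm high, thin handle 115 mm long with a hook, along its own +y; a bystander. Origin: centre of its underside.
- tin: Closed round steel tin, 110 mm wide, 90 mm high; a bystander. Origin: centre of its underside.

How it is judged:
By the outcome, as a careful person would: the job done as asked, in the order asked, and still so for the second after the job is handed in, with the robot touching nothing.
It also fails if it takes over 72 s, if anything falls off the work surface, if the arm or the gripper's body presses on something with over 40 N, if the wrist force passes 120 N, or if a joint passes its speed limit or range.

## Working session

There is one attempt and no reset: what is moved stays moved. The work goes in short steps, Python scripts to look and compute and a shell command to move; the robot and the scene stay as the last step left them, time stands still between calls to the robot, and variables do not carry over. Pictures are saved under pics/ and viewed, at most 10 in all, crops included, and the job is handed in when it is done.

```bash
mkdir -p pics
cat > h.py <<'E'
import numpy as np, cv2
from plant import manip, vision, ticket
def cap(n):
    p,d=vision.capture(n); c=vision.calibration(n); return p,d,c
def world(c,d,u,v):
    z=d[v,u]; X=np.array([(u-c['cx'])/c['fx']*z,(v-c['cy'])/c['fy']*z,z])
    return np.array(c['R']).T@(X-np.array(c['t']))
def cloud(c,d):
    v,u=np.mgrid[0:480,0:640]
    X=np.stack([(u-c['cx'])/c['fx']*d,(v-c['cy'])/c['fy']*d,d],-1)-np.array(c['t'])
    return X@np.array(c['R'])
E
python3 - <<'E'
from h import *
for n in('scene','top'):
    p,d,c=cap(n); cv2.imwrite(f'pics/{n}0.png',p); np.savez(f'{n}0.npz',p=p,d=d,**{k:np.array(x) for k,x in c.items()})
    print(n,c['fx'],np.round(c['R'],3).tolist(),np.round(c['t'],3))
s=manip.state(); print({k:np.round(v,3).tolist() for k,v in s.items()})
E
```

```text
scene 442.9926524503017 [[0.219, 0.976, 0.012], [0.615, -0.128, -0.778], [-0.757, 0.178, -0.629]] [-0.076 -0.227  1.484]
top 468.8779654500829 [[0.059, -0.998, -0.002], [-0.975, -0.057, -0.214], [0.214, 0.015, -0.977]] [-0.055  0.485  1.188]
{'t': 0.1, 'q': [1.135, 0.537, -0.004, 1.539, 0.003, 1.067, -0.071], 'joint_velocities': [-0.0, -0.001, 0.002, -0.0, 0.0, -0.0, -0.001], 'joint_efforts': [0.003, -57.208, 0.994, -25.223, -0.056, 0.014, 0.0], 'position': [0.235, -0.606, 0.238], 'ee_rot': [0.983, 0.184, -0.0, -0.001], 'contact_force': [-0.292, -0.584, 0.218], 'torque': [-0.024, -0.003, 0.021], 'finger_force': 0.0, 'grip_width': 0.088}
```

View pics/top0.png

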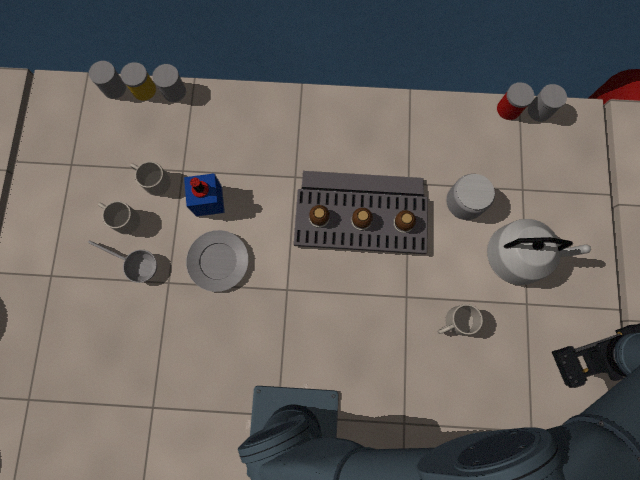

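View pics/scene0.png

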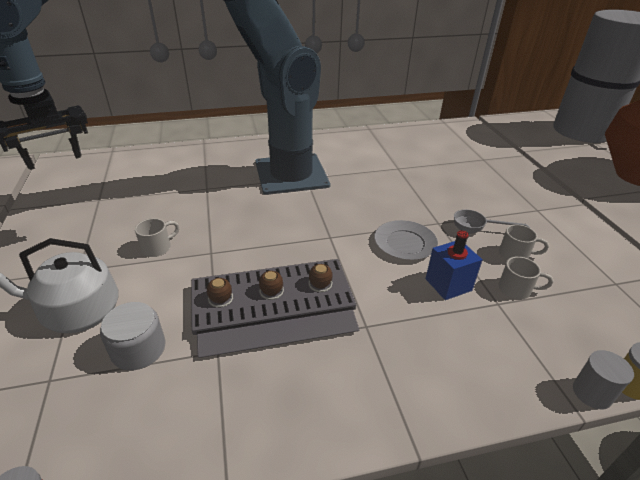

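The top view shows the tester at about (200,187) in the blue stand, the plate at (218,261), and the chikoo spots at (319,214), (362,216) and (405,219). The kettle, tin and mugs are off to the sides, and the scene view agrees. Next I compute positions from the clouds.

Run:
```python
from h import *
for n in('top','scene'):
    f=np.load(n+'0.npz'); c={k:f[k] for k in f.files}; P=cloud(c,f['d']); hsv=cv2.cvtColor(f['p'],cv2.COLOR_BGR2HSV); ok=f['d']>0
    x,y,z=P[...,0],P[...,1],P[...,2]
    def rep(nm,m):
        m=m&ok
        if m.sum()<3: print(nm,'few');return
        Q=P[m]; lo,hi=Q.min(0),Q.max(0)
        print(n,nm,m.sum(),'mean',Q.mean(0).round(4),'mid',((lo+hi)/2).round(4),'size',(hi-lo).round(3))
    reg=(x>.3)&(x<.95)&(y>-.7)&(y<.6)
    blue=(hsv[...,0]>105)&(hsv[...,0]<130)&(hsv[...,1]>150)&reg
    rep('blue top',blue&(z>.095)&(z<.108)); Q=P[blue&ok&(z>.09)&(z<.11)]; print(cv2.minAreaRect(Q[:,:2].astype(np.float32)))
    sx,sy=Q[:,:2].mean(0); near=np.hypot(x-sx,y-sy)<.06
    rep('red',near&((hsv[...,0]<8)|(hsv[...,0]>172))&(hsv[...,1]>120)&(z>.1)&(z<.125))
    rep('grip top',near&(z>.152)&(z<.165)); rep('grip',near&(z>.118)&(z<.17))
    lab=cv2.connectedComponents(((z>.0775)&(z<.086)&ok&(x>.4)&(x<.8)&(y>-.25)&(y<.2)).astype(np.uint8))[1]
    for i in range(1,lab.max()+1):
        if (lab==i).sum()>8: rep('spot',lab==i)
    dk=(z>.026)&(z<.034)&(x>.4)&(x<.8)&(y>-.3)&(y<.2); print('drainer',cv2.minAreaRect(P[dk&ok][:,:2].astype(np.float32)))
    pc=world(c,f['d'],*((218,261) if n=='top' else (405,240))); pl=(np.hypot(x-pc[0],y-pc[1])<.11)
    rep('plate rim',pl&(z>.014)&(z<.022)); 
    print('pc',pc); print('floor prof',[ (r,np.median(z[pl&ok&(np.abs(np.hypot(x-pc[0],y-pc[1])-r)<.004)]).round(4)) for r in (.005,.02,.035,.045,.055,.065,.075,.085,.1)])
    rep('counter',ok&(np.abs(x-.5)<.02)&(np.abs(y-.18)<.02))
```

```text
top blue top 589 mean [0.5944 0.2754 0.0993] mid [0.5976 0.278  0.1008] size [0.091 0.093 0.011]
((0.5978446006774902, 0.2781691551208496), (0.08150596916675568, 0.08018912374973297), 11.403973579406738)
top red 123 mean [0.5931 0.2743 0.1077] mid [0.5977 0.2783 0.1091] size [0.042 0.041 0.018]
top grip top 80 mean [0.5976 0.2782 0.1571] mid [0.5979 0.2787 0.157 ] size [0.024 0.025 0.009]
top grip 129 mean [0.5953 0.276  0.1488] mid [0.5974 0.2787 0.1399] size [0.025 0.025 0.044]
top spot 57 mean [ 0.56   -0.034   0.0801] mid [ 0.5591 -0.0349  0.0817] size [0.025 0.023 0.008]
top spot 56 mean [ 0.559  -0.1483  0.0804] mid [ 0.5592 -0.1483  0.081 ] size [0.024 0.024 0.007]
drainer ((0.5724610686302185, -0.13481801748275757), (0.3305979073047638, 0.1887151449918747), 89.6865005493164)
top plate rim 648 mean [0.4295 0.2366 0.0166] mid [0.4281 0.2341 0.0178] size [0.168 0.168 0.008]
pc [0.42736026 0.2333848  0.00627852]
floor prof [(0.005, np.float64(0.0056)), (0.02, np.float64(0.0045)), (0.035, np.float64(0.0045)), (0.045, np.float64(0.0043)), (0.055, np.float64(0.0088)), (0.065, np.flo
[... 810 characters left out ...]
0.5599 -0.1504  0.0794] mid [ 0.5579 -0.1513  0.0797] size [0.028 0.029 0.004]
drainer ((0.5648040771484375, -0.13457737863063812), (0.3307301998138428, 0.17506834864616394), 89.58409881591797)
scene plate rim 411 mean [0.4131 0.2364 0.0163] mid [0.4247 0.2346 0.0173] size [0.172 0.167 0.007]
pc [0.41870686 0.2366508  0.00548527]
floor prof [(0.005, np.float64(0.0042)), (0.02, np.float64(0.0043)), (0.035, np.float64(0.0046)), (0.045, np.float64(0.0051)), (0.055, np.float64(0.0093)), (0.065, np.float64(0.0111)), (0.075, np.float64(0.0132)), (0.085, np.float64(0.0014)), (0.1, np.float64(-0.0001))]
scene counter 186 mean [0.4984 0.1811 0.0019] mid [0.4997 0.1801 0.0074] size [0.039 0.04  0.024]
```

```bash
python3 -m handwheel '[{"dp":[0.02,-0.02,-0.04],"roll":0.12,"jaw":0.06},{"dp":[0.06,-0.05,-0.07],"roll":0.25,"jaw":0.06},{"dp":[0.1,-0.088,-0.07],"roll":0.37,"jaw":0.06},{"dp":[0.14,-0.123,-0.07],"roll":0.37,"jaw":0.06},{"dp":[0.18,-0.158,-0.07],"roll":0.37,"jaw":0.06},{"dp":[0.22,-0.193,-0.07],"roll":0.37,"jaw":0.06},{"dp":[0.26,-0.228,-0.07],"roll":0.37,"jaw":0.06},{"dp":[0.3,-0.263,-0.07],"roll":0.37,"jaw":0.06},{"dp":[0.335,-0.29,-0.07],"roll":0.37,"jaw":0.06},{"dp":[0.347,-0.3,-0.07],"roll":0.37,"jaw":0.06}]'
cat > st.py <<'E'
from h import *
from scipy.spatial.transform import Rotation as R
import sys
s=manip.state(); r=R.from_quat(s['ee_rot'])
print('t',round(s['t'],2),'p',np.round(s['position'],4),'F',np.round(s['contact_force'],2),'w',round(s['grip_width'],4),'ff',np.round(s['finger_force'],1),'yaw',np.degrees(np.arctan2(r.as_matrix()[1,0],r.as_matrix()[0,0])).round(2))
for a in sys.argv[1:]:
    T=np.array(eval(a)); print(a,'dp',np.round(r.inv().apply(T-s['position']),4))
E
python3 st.py "[.5977,.278,.30]" "[.5977,.278,.117]"
python3 - <<'E'
from h import *
for n in('top','scene'):
    f=np.load(n+'0.npz'); c={k:f[k] for k in f.files}; P=cloud(c,f['d']);x,y,z=P[...,0],P[...,1],P[...,2]
    for y0 in (-.034,-.149,-.264):
        m=(z>.074)&(z<.084)&(np.hypot(x-.559,y-y0)<.035); Q=P[m]; print(n,Q.mean(0).round(4),((Q.min(0)+Q.max(0))/2).round(4),m.sum())
        m=(z>.04)&(z<.084)&(np.hypot(x-.559,y-y0)<.04); Q=P[m]; print('   body',((Q.min(0)+Q.max(0))/2).round(4),(np.ptp(Q,axis=0)).round(4))
E
```

```text
t: 1.35
position: [0.451, -0.1984, 0.3085]
ee_rot: [1.0, 0.002, -0.0, -0.0]
contact_force: [0.7, -1.0, -0.2]
grip_width: 0.0602
finger_force: 0.0
t 1.35 p [ 0.451  -0.1984  0.3085] F [ 0.69 -0.99 -0.18] w 0.0602 ff 0.0 yaw 0.23
[.5977,.278,.30] dp [ 0.1486 -0.4758  0.0089]
[.5977,.278,.117] dp [ 0.1487 -0.4756  0.1919]
top [ 0.5589 -0.0346  0.0776] [ 0.558  -0.0341  0.079 ] 152
   body [ 0.5584 -0.0342  0.0642] [0.051  0.053  0.0395]
top [ 0.5565 -0.1488  0.0776] [ 0.5582 -0.1485  0.0789] 157
   body [ 0.5575 -0.1488  0.0656] [0.0509 0.0528 0.0363]
top [ 0.5576 -0.2638  0.0782] [ 0.5579 -0.264   0.0789] 145
   body [ 0.5577 -0.263   0.0651] [0.0519 0.0518 0.0373]
scene [ 0.5623 -0.0352  0.0774] [ 0.56   -0.0349  0.0787] 159
   body [ 0.5634 -0.0346  0.0619] [0.0477 0.053  0.0428]
scene [ 0.5618 -0.1498  0.0775] [ 0.5605 -0.15    0.0779] 160
   body [ 0.563  -0.1493  0.0613] [0.0489 0.053  0.0411]
scene [ 0.5612 -0.2641  0.0777] [ 0.5594 -0.263   0.0781] 171
   body [ 0.5622 -0.2639  0.0613] [0.0478 0.0527 0.0417]
```

```bash
python3 -m handwheel '[{"dp":[0.017,-0.053,0],"roll":0.004,"jaw":0.06},{"dp":[0.035,-0.11,0],"roll":0.004,"jaw":0.06},{"dp":[0.053,-0.168,0],"roll":0.004,"jaw":0.06},{"dp":[0.071,-0.226,0],"roll":0.004,"jaw":0.06},{"dp":[0.089,-0.284,0],"roll":0.004,"jaw":0.06},{"dp":[0.107,-0.342,0],"roll":0.004,"jaw":0.06},{"dp":[0.125,-0.4,0.02],"roll":0.004,"jaw":0.06},{"dp":[0.14,-0.45,0.045],"roll":0.004,"jaw":0.06},{"dp":[0.1486,-0.4757,0.07],"roll":0.004,"jaw":0.06},{"dp":[0.1486,-0.4757,0.085],"roll":0.004,"jaw":0.06}]' >/dev/null
python3 st.py "[.5977,.278,.117]"
python3 - <<'E'
from h import *
p,d,c=cap('wrist'); cv2.imwrite('pics/w1.png',p)
E
```

```text
t 2.6 p [0.5982 0.2754 0.2214] F [-0.65  0.28 -0.55] w 0.0602 ff 0.0 yaw -0.13
[.5977,.278,.117] dp [-0.0003 -0.0027  0.1044]
```

View pics/w1.png

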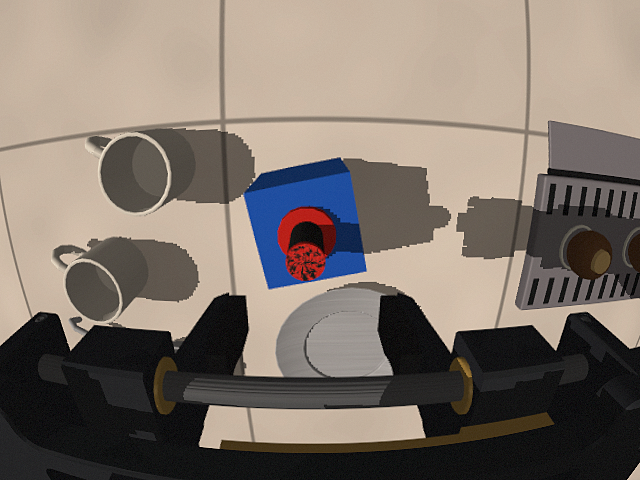

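The wrist view shows the tester grip top at (307,261), centred between the fingertips (about 245 and 380). I'll descend and grip.

```bash
python3 -m handwheel '[{"dp":[0,-0.001,0.0],"roll":0,"jaw":0.06},{"dp":[0,-0.001,0.03],"roll":0,"jaw":0.06},{"dp":[0,-0.001,0.06],"roll":0,"jaw":0.06},{"dp":[0,-0.001,0.085],"roll":0,"jaw":0.06},{"dp":[0,-0.001,0.1],"roll":0,"jaw":0.06},{"dp":[0,-0.001,0.103],"roll":0,"jaw":0.05},{"dp":[0,-0.001,0.103],"roll":0,"jaw":0.035},{"dp":[0,-0.001,0.103],"roll":0,"jaw":0.02},{"dp":[0,-0.001,0.103],"roll":0,"jaw":0.01}]' >/dev/null
python3 st.py
```

```text
t 3.77 p [0.5992 0.2764 0.1217] F [0.   0.91 2.53] w 0.0234 ff 30.0 yaw -0.23
```

```bash
python3 -m handwheel '[{"dp":[0,0,0],"roll":0,"jaw":0.01}]' >/dev/null; python3 st.py; python3 -m handwheel '[{"dp":[0,0,-0.005],"roll":0,"jaw":0.01},{"dp":[0,0,-0.02],"roll":0,"jaw":0.01},{"dp":[0,0,-0.045],"roll":0,"jaw":0.01},{"dp":[0,0,-0.075],"roll":0,"jaw":0.01},{"dp":[0,0,-0.1],"roll":0,"jaw":0.01},{"dp":[0,0,-0.11],"roll":0,"jaw":0.01},{"dp":[0,0,-0.11],"roll":0,"jaw":0.01},{"dp":[0,0,-0.11],"roll":0,"jaw":0.01}]' >/dev/null
python3 st.py "[.559,-.0346,.21]"
```

```text
t 3.9 p [0.5992 0.2763 0.1216] F [-0.67 -0.72  4.36] w 0.023 ff 30.0 yaw -0.23
t 4.9 p [0.5981 0.2753 0.2295] F [-0.78 -0.67 -0.56] w 0.0231 ff 30.0 yaw -0.24
[.559,-.0346,.21] dp [-0.0378  0.31    0.0199]
```

```bash
python3 -m handwheel '[{"dp":[-0.003,0.025,0],"roll":0,"jaw":0.01},{"dp":[-0.009,0.075,0],"roll":0,"jaw":0.01},{"dp":[-0.016,0.13,0],"roll":0,"jaw":0.01},{"dp":[-0.023,0.185,0],"roll":0,"jaw":0.01},{"dp":[-0.03,0.24,0],"roll":0,"jaw":0.01},{"dp":[-0.035,0.285,0.01],"roll":0,"jaw":0.01},{"dp":[-0.0378,0.305,0.02],"roll":0,"jaw":0.01},{"dp":[-0.038,0.31,0.03],"roll":0,"jaw":0.01},{"dp":[-0.038,0.31,0.035],"roll":0,"jaw":0.01},{"dp":[-0.038,0.31,0.035],"roll":0,"jaw":0.01}]' >/dev/null
python3 st.py "[.559,-.0346,.18]"
python3 - <<'E'
from h import *
for n in('top','scene'):
    p,d,c=cap(n); P=cloud(c,d)
    X=np.array(c['R'])@np.array([.559,-.0346,.12])+np.array(c['t']); u=int(c['fx']*X[0]/X[2]+c['cx']);v=int(c['fy']*X[1]/X[2]+c['cy'])
    if n=='scene': cv2.imwrite('pics/s2.png',cv2.resize(p[v-60:v+60,u-80:u+80],None,fx=4,fy=4))
    hsv=cv2.cvtColor(p,cv2.COLOR_BGR2HSV)
    m=(np.hypot(P[...,0]-.559,P[...,1]+.0346)<.05)&((hsv[...,0]<8)|(hsv[...,0]>172))&(hsv[...,1]>150)&(P[...,2]>.12)&(d>0)
    if m.sum(): Q=P[m]; print(n,m.sum(),Q.min(0).round(4),Q.max(0).round(4))
E
```

```text
t 6.15 p [ 0.5594 -0.0318  0.1952] F [-0.46 -0.5  -0.63] w 0.0231 ff 30.0 yaw -0.07
[.559,-.0346,.18] dp [-0.0004  0.0028  0.0152]
scene 31 [ 0.551  -0.0542  0.1772] [ 0.5758 -0.0137  0.2318]
```

View pics/s2.png

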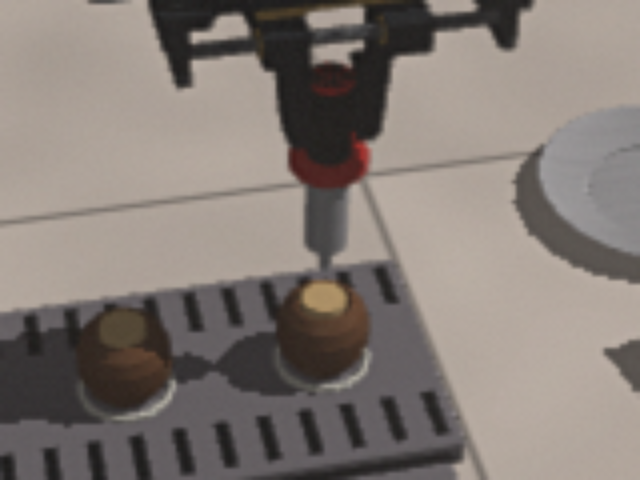

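The tester hangs upright and is over the left-most chikoo's spot, with the pin at (325,265) above the spot at (325,298). I'll press slowly.

```bash
python3 -m handwheel '[{"dp":[0,0.001,0.005],"roll":0,"jaw":0.01},{"dp":[0,0.0015,0.011],"roll":0,"jaw":0.01},{"dp":[0,0.0015,0.016],"roll":0,"jaw":0.01},{"dp":[0,0.0015,0.018],"roll":0,"jaw":0.01},{"dp":[0,0.0015,0.019],"roll":0,"jaw":0.01},{"dp":[0,0.0015,0.02],"roll":0,"jaw":0.01},{"dp":[0,0.0015,0.02],"roll":0,"jaw":0.01}]' >/dev/null
python3 st.py; python3 -m handwheel '[{"dp":[0,0,0.0005],"roll":0,"jaw":0.01},{"dp":[0,0,0.001],"roll":0,"jaw":0.01},{"dp":[0,0,0.0015],"roll":0,"jaw":0.01},{"dp":[0,0,0.002],"roll":0,"jaw":0.01}]' >/dev/null
python3 st.py
```

```text
t 7.12 p [ 0.5595 -0.0356  0.1758] F [-0.34 -1.6  -1.45] w 0.023 ff 30.0 yaw -0.24
t 7.62 p [ 0.5595 -0.0356  0.1738] F [-0.63 -0.5  -0.28] w 0.0232 ff 30.0 yaw -0.24
```

```bash
for i in 1 ; do python3 -m handwheel '[{"dp":[0,0,0.0005],"roll":0,"jaw":0.01},{"dp":[0,0,0.001],"roll":0,"jaw":0.01},{"dp":[0,0,0.0015],"roll":0,"jaw":0.01},{"dp":[0,0,0.002],"roll":0,"jaw":0.01}]' >/dev/null
python3 st.py; python3 -m handwheel '[{"dp":[0,0,0.0005],"roll":0,"jaw":0.01},{"dp":[0,0,0.001],"roll":0,"jaw":0.01}]' >/dev/null
python3 st.py; done
```

```text
t 8.12 p [ 0.5596 -0.0356  0.1718] F [ 0.2  -1.03  2.33] w 0.0232 ff 30.0 yaw -0.24
t 8.38 p [ 0.5596 -0.0356  0.1708] F [-0.57  0.77  3.03] w 0.023 ff 30.0 yaw -0.24
```

```bash
python3 -m handwheel '[{"dp":[0,0,0.0005],"roll":0,"jaw":0.01},{"dp":[0,0,0.001],"roll":0,"jaw":0.01}]' >/dev/null
python3 st.py; python3 -m handwheel '[{"dp":[0,0,0.0005],"roll":0,"jaw":0.01},{"dp":[0,0,0.001],"roll":0,"jaw":0.01}]' >/dev/null
python3 st.py;python3 -m handwheel '[{"dp":[0,0,0.0005],"roll":0,"jaw":0.01},{"dp":[0,0,0.001],"roll":0,"jaw":0.01}]' >/dev/null
python3 st.py
```

```text
t 8.62 p [ 0.5596 -0.0356  0.1698] F [-0.44  0.26  4.5 ] w 0.0233 ff 30.0 yaw -0.24
t 8.88 p [ 0.5596 -0.0356  0.1688] F [-0.1  -0.47  4.77] w 0.0233 ff 30.0 yaw -0.24
t 9.12 p [ 0.5596 -0.0356  0.1679] F [ 0.7  -0.59  6.37] w 0.0231 ff 30.0 yaw -0.24
```

No yielding up to about 6.5 N at 6 mm of travel, so this one is unripe. On to the next.

```bash
python3 -m handwheel '[{"dp":[0,0,-0.005],"roll":0,"jaw":0.01},{"dp":[0,0,-0.02],"roll":0,"jaw":0.01},{"dp":[0,0.01,-0.028],"roll":0,"jaw":0.01},{"dp":[0,0.05,-0.028],"roll":0,"jaw":0.01},{"dp":[0,0.09,-0.028],"roll":0,"jaw":0.01},{"dp":[0,0.11,-0.02],"roll":0,"jaw":0.01},{"dp":[0,0.1135,-0.013],"roll":0,"jaw":0.01},{"dp":[0,0.1135,-0.009],"roll":0,"jaw":0.01},{"dp":[0,0.1135,-0.008],"roll":0,"jaw":0.01},{"dp":[0,0.1135,-0.0075],"roll":0,"jaw":0.01}]' >/dev/null
python3 st.py;  python3 -m handwheel '[{"dp":[0,0,0.0005],"roll":0,"jaw":0.01},{"dp":[0,0,0.001],"roll":0,"jaw":0.01},{"dp":[0,0,0.0015],"roll":0,"jaw":0.01},{"dp":[0,0,0.002],"roll":0,"jaw":0.01},{"dp":[0,0,0.0025],"roll":0,"jaw":0.01},{"dp":[0,0,0.003],"roll":0,"jaw":0.01},{"dp":[0,0,0.0035],"roll":0,"jaw":0.01},{"dp":[0,0,0.004],"roll":0,"jaw":0.01}]' >/dev/null
python3 st.py; python3 -m handwheel '[{"dp":[0,0,0.0005],"roll":0,"jaw":0.01},{"dp":[0,0,0.001],"roll":0,"jaw":0.01}]' >/dev/null
python3 st.py; python3 -m handwheel '[{"dp":[0,0,0.0005],"roll":0,"jaw":0.01},{"dp":[0,0,0.001],"roll":0,"jaw":0.01}]' >/dev/null
python3 st.py
```

```text
t 10.38 p [ 0.5592 -0.1478  0.1752] F [ 0.36  0.29 -0.99] w 0.0233 ff 30.0 yaw -0.14
t 11.38 p [ 0.5591 -0.1491  0.1714] F [-0.13  0.85  1.75] w 0.0234 ff 30.0 yaw -0.24
t 11.62 p [ 0.5591 -0.1491  0.1704] F [-0.15  0.3   3.4 ] w 0.0234 ff 30.0 yaw -0.24
t 11.88 p [ 0.5591 -0.1491  0.1693] F [0.08 1.01 4.19] w 0.023 ff 30.0 yaw -0.23
```

```bash
python3 -m handwheel '[{"dp":[0,0,0.0005],"roll":0,"jaw":0.01},{"dp":[0,0,0.001],"roll":0,"jaw":0.01}]' >/dev/null
python3 st.py; python3 -m handwheel '[{"dp":[0,0,0.0005],"roll":0,"jaw":0.01},{"dp":[0,0,0.001],"roll":0,"jaw":0.01}]' >/dev/null
python3 st.py;python3 -m handwheel '[{"dp":[0,0,0],"roll":0,"jaw":0.01}]' >/dev/null
python3 st.py
```

```text
t 12.12 p [ 0.5591 -0.1491  0.1683] F [1.11 0.81 3.7 ] w 0.0232 ff 30.0 yaw -0.24
t 12.38 p [ 0.5592 -0.1491  0.1674] F [0.28 0.3  5.38] w 0.0228 ff 30.0 yaw -0.24
t 12.5 p [ 0.5592 -0.1491  0.1674] F [-0.35  0.11  6.1 ] w 0.0231 ff 30.0 yaw -0.24
```

Second one behaves the same, so it is unripe too. I'll test the third.

```bash
python3 -m handwheel '[{"dp":[0,0,-0.005],"roll":0,"jaw":0.01},{"dp":[0,0,-0.02],"roll":0,"jaw":0.01},{"dp":[0,0.01,-0.028],"roll":0,"jaw":0.01},{"dp":[0,0.05,-0.028],"roll":0,"jaw":0.01},{"dp":[0,0.09,-0.028],"roll":0,"jaw":0.01},{"dp":[0,0.11,-0.02],"roll":0,"jaw":0.01},{"dp":[0,0.1148,-0.013],"roll":0,"jaw":0.01},{"dp":[0,0.1148,-0.009],"roll":0,"jaw":0.01},{"dp":[0,0.1148,-0.008],"roll":0,"jaw":0.01},{"dp":[0,0.1148,-0.0075],"roll":0,"jaw":0.01}]' >/dev/null
python3 st.py;  python3 -m handwheel '[{"dp":[0,0,0.0005],"roll":0,"jaw":0.01},{"dp":[0,0,0.001],"roll":0,"jaw":0.01},{"dp":[0,0,0.0015],"roll":0,"jaw":0.01},{"dp":[0,0,0.002],"roll":0,"jaw":0.01},{"dp":[0,0,0.0025],"roll":0,"jaw":0.01},{"dp":[0,0,0.003],"roll":0,"jaw":0.01},{"dp":[0,0,0.0035],"roll":0,"jaw":0.01},{"dp":[0,0,0.004],"roll":0,"jaw":0.01}]' >/dev/null
python3 st.py; python3 -m handwheel '[{"dp":[0,0,0.0005],"roll":0,"jaw":0.01},{"dp":[0,0,0.001],"roll":0,"jaw":0.01}]' >/dev/null
python3 st.py; python3 -m handwheel '[{"dp":[0,0,0.0005],"roll":0,"jaw":0.01},{"dp":[0,0,0.001],"roll":0,"jaw":0.01}]' >/dev/null
python3 st.py
```

```text
t 13.75 p [ 0.5588 -0.2626  0.1748] F [-0.05 -0.19 -0.99] w 0.0231 ff 30.0 yaw -0.14
t 14.75 p [ 0.5585 -0.2638  0.1707] F [-0.19  0.24  2.35] w 0.0232 ff 30.0 yaw -0.24
t 15.0 p [ 0.5585 -0.2639  0.1697] F [-0.05  1.69  1.75] w 0.0233 ff 30.0 yaw -0.24
t 15.25 p [ 0.5585 -0.2638  0.1687] F [0.49 0.14 2.4 ] w 0.0232 ff 30.0 yaw -0.24
```

Force is flattening, so this one is giving way. I'll keep going slowly.

```bash
python3 -m handwheel '[{"dp":[0,0,0.0005],"roll":0,"jaw":0.01},{"dp":[0,0,0.001],"roll":0,"jaw":0.01},{"dp":[0,0,0.0015],"roll":0,"jaw":0.01},{"dp":[0,0,0.002],"roll":0,"jaw":0.01}]' >/dev/null
python3 st.py;python3 -m handwheel '[{"dp":[0,0,0.0005],"roll":0,"jaw":0.01},{"dp":[0,0,0.001],"roll":0,"jaw":0.01},{"dp":[0,0,0.0015],"roll":0,"jaw":0.01},{"dp":[0,0,0.002],"roll":0,"jaw":0.01}]' >/dev/null
python3 st.py; python3 -m handwheel '[{"dp":[0,0,0.0005],"roll":0,"jaw":0.01},{"dp":[0,0,0.001],"roll":0,"jaw":0.01},{"dp":[0,0,0.0015],"roll":0,"jaw":0.01},{"dp":[0,0,0.002],"roll":0,"jaw":0.01}]' >/dev/null
python3 st.py
```

```text
t 15.75 p [ 0.5585 -0.2638  0.1667] F [-0.27  0.62  3.25] w 0.023 ff 30.0 yaw -0.24
t 16.25 p [ 0.5585 -0.2639  0.1647] F [-0.54  0.88  3.24] w 0.023 ff 30.0 yaw -0.24
t 16.75 p [ 0.5585 -0.2639  0.1627] F [1.31 1.5  3.27] w 0.0231 ff 30.0 yaw -0.24
```

```bash
python3 -m handwheel '[{"dp":[0,0,0.0005],"roll":0,"jaw":0.01},{"dp":[0,0,0.001],"roll":0,"jaw":0.01},{"dp":[0,0,0.0015],"roll":0,"jaw":0.01},{"dp":[0,0,0.002],"roll":0,"jaw":0.01}]' >/dev/null
python3 st.py;python3 -m handwheel '[{"dp":[0,0,0.0005],"roll":0,"jaw":0.01},{"dp":[0,0,0.001],"roll":0,"jaw":0.01},{"dp":[0,0,0.001],"roll":0,"jaw":0.01}]' >/dev/null
python3 st.py
```

```text
t 17.25 p [ 0.5585 -0.2638  0.1607] F [-0.28  0.83  3.32] w 0.0234 ff 30.0 yaw -0.24
t 17.62 p [ 0.5585 -0.2638  0.1597] F [0.39 1.01 2.71] w 0.0233 ff 30.0 yaw -0.24
```

The third one sank about 10.5 mm at roughly 4 N, so it is the ripe one. I'll retract and return the tester.

```bash
python3 -m handwheel '[{"dp":[0,0,-0.004],"roll":0,"jaw":0.01},{"dp":[0,0,-0.02],"roll":0,"jaw":0.01},{"dp":[0,0,-0.045],"roll":0,"jaw":0.01},{"dp":[0,-0.02,-0.065],"roll":0,"jaw":0.01},{"dp":[0.005,-0.07,-0.075],"roll":0,"jaw":0.01},{"dp":[0.009,-0.125,-0.075],"roll":0,"jaw":0.01},{"dp":[0.013,-0.18,-0.075],"roll":0,"jaw":0.01},{"dp":[0.017,-0.235,-0.075],"roll":0,"jaw":0.01},{"dp":[0.021,-0.29,-0.075],"roll":0,"jaw":0.01},{"dp":[0.025,-0.345,-0.075],"roll":0,"jaw":0.01}]' >/dev/null
python3 -m handwheel '[{"dp":[0.003,-0.05,0],"roll":0,"jaw":0.01},{"dp":[0.007,-0.1,0],"roll":0,"jaw":0.01},{"dp":[0.01,-0.145,0],"roll":0,"jaw":0.01},{"dp":[0.012,-0.175,0],"roll":0,"jaw":0.01},{"dp":[0.0127,-0.19,0],"roll":0,"jaw":0.01},{"dp":[0.0127,-0.196,0],"roll":0,"jaw":0.01},{"dp":[0.0127,-0.196,0],"roll":0,"jaw":0.01},{"dp":[0.0127,-0.196,0],"roll":0,"jaw":0.01}]' >/dev/null
python3 st.py "[.5985,.277,.1216]"
python3 - <<'E'
from h import *
p,d,c=cap('scene'); P=cloud(c,d)
X=np.array(c['R'])@np.array([.598,.277,.16])+np.array(c['t']); u=int(c['fx']*X[0]/X[2]+c['cx']);v=int(c['fy']*X[1]/X[2]+c['cy'])
cv2.imwrite('pics/s3.png',cv2.resize(p[v-75:v+75,u-100:u+100],None,fx=4,fy=4))
E
```

```text
t 19.88 p [0.5988 0.2753 0.2347] F [-0.29  0.46 -1.11] w 0.0232 ff 30.0 yaw -0.35
[.5985,.277,.1216] dp [-0.0003 -0.0018  0.1131]
```

View pics/s3.png

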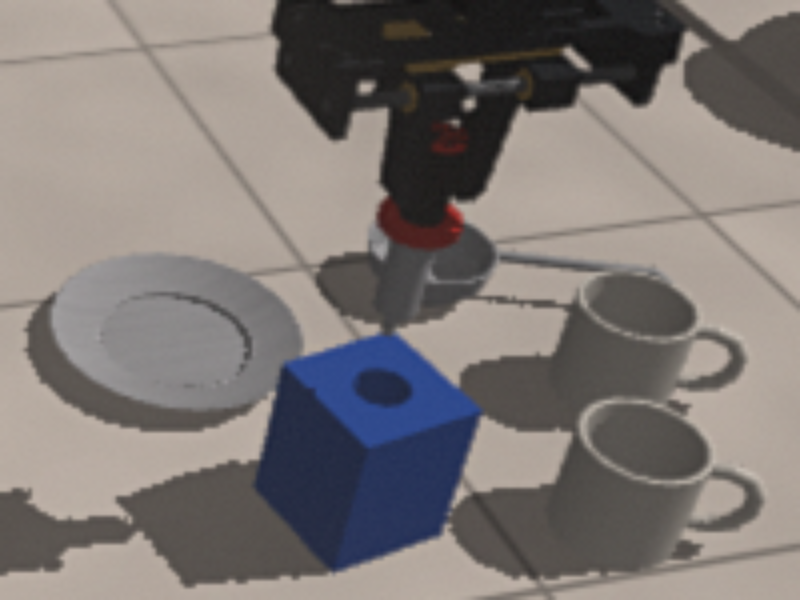

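The scene crop shows the tester upright with its pin at (388,330) above the hole at (383,388), maybe a few mm to the left. I'll measure the sleeve axis and the hole.

```bash
python3 - <<'E'
from h import *
from scipy.optimize import least_squares
for n in('scene','top'):
    p,d,c=cap(n); P=cloud(c,d); hsv=cv2.cvtColor(p,cv2.COLOR_BGR2HSV)
    x,y,z=P[...,0],P[...,1],P[...,2]; nr=(np.hypot(x-.598,y-.277)<.06)&(d>0)
    blue=(hsv[...,0]>105)&(hsv[...,0]<130)&(hsv[...,1]>120)
    r=cv2.minAreaRect(P[nr&blue&(z>.096)&(z<.104)][:,:2].astype(np.float32)); print(n,'stand',np.round(r[0],4),np.round(r[1],3))
    Q=P[nr&(z>.162)&(z<.198)&(np.hypot(x-.598,y-.277)<.03)]
    if len(Q)>5:
        f=least_squares(lambda a:np.hypot(Q[:,0]-a[0],Q[:,1]-a[1])-.012,[.598,.276],loss='soft_l1',f_scale=.001); print('sleeve',len(Q),f.x.round(4))
E
python3 st.py
```

```text
scene stand [0.5977 0.2785] [0.083 0.082]
sleeve 155 [0.5961 0.2742]
top stand [0. 0.] [0. 0.]
t 20.02 p [0.5987 0.276  0.2347] F [ 0.63 -0.01 -0.77] w 0.0236 ff 30.0 yaw -0.31
```

```bash
python3 -m handwheel '[{"dp":[0.0013,-0.0038,0],"roll":0,"jaw":0.01},{"dp":[0.0013,-0.0038,0.01],"roll":0,"jaw":0.01},{"dp":[0.0013,-0.0038,0.025],"roll":0,"jaw":0.01},{"dp":[0.0013,-0.0038,0.04],"roll":0,"jaw":0.01},{"dp":[0.0013,-0.0038,0.05],"roll":0,"jaw":0.01},{"dp":[0.0013,-0.0038,0.058],"roll":0,"jaw":0.01},{"dp":[0.0013,-0.0038,0.066],"roll":0,"jaw":0.01},{"dp":[0.0013,-0.0038,0.07],"roll":0,"jaw":0.01}]' >/dev/null
python3 st.py; python3 -m handwheel '[{"dp":[0,0,0.01],"roll":0,"jaw":0.01},{"dp":[0,0,0.02],"roll":0,"jaw":0.01},{"dp":[0,0,0.03],"roll":0,"jaw":0.01},{"dp":[0,0,0.036],"roll":0,"jaw":0.01},{"dp":[0,0,0.039],"roll":0,"jaw":0.01},{"dp":[0,0,0.04],"roll":0,"jaw":0.01},{"dp":[0,0,0.04],"roll":0,"jaw":0.01}]' >/dev/null
python3 st.py
```

```text
t 21.02 p [0.5997 0.2807 0.1642] F [ 0.38 -0.01 -0.96] w 0.0231 ff 30.0 yaw -0.24
t 21.9 p [0.5999 0.2809 0.1249] F [-0.28  0.85 -0.89] w 0.0233 ff 30.0 yaw -0.24
```

```bash
python3 -m handwheel '[{"dp":[0,0,0.001],"roll":0,"jaw":0.01},{"dp":[0,0,0.002],"roll":0,"jaw":0.01},{"dp":[0,0,0.0028],"roll":0,"jaw":0.01},{"dp":[0,0,0.0033],"roll":0,"jaw":0.01},{"dp":[0,0,0.0033],"roll":0,"jaw":0.01}]' >/dev/null
python3 st.py; python3 -m handwheel '[{"dp":[0,0,0],"roll":0,"jaw":0.026},{"dp":[0,0,0],"roll":0,"jaw":0.032},{"dp":[0,0,0],"roll":0,"jaw":0.045},{"dp":[0,0,0],"roll":0,"jaw":0.06},{"dp":[0,0,0],"roll":0,"jaw":0.06},{"dp":[0,0,-0.02],"roll":0,"jaw":0.06},{"dp":[0,0,-0.06],"roll":0,"jaw":0.06},{"dp":[0,0,-0.11],"roll":0,"jaw":0.06},{"dp":[0,0,-0.125],"roll":0,"jaw":0.06},{"dp":[0,0,-0.125],"roll":0,"jaw":0.06}]' >/dev/null
python3 st.py "[.559,-.2638,.2]"
python3 - <<'E'
from h import *
p,d,c=cap('scene'); P=cloud(c,d)
X=np.array(c['R'])@np.array([.598,.277,.13])+np.array(c['t']); u=int(c['fx']*X[0]/X[2]+c['cx']);v=int(c['fy']*X[1]/X[2]+c['cy'])
cv2.imwrite('pics/s4.png',cv2.resize(p[v-75:v+75,u-100:u+100],None,fx=4,fy=4))
x,y,z=P[...,0],P[...,1],P[...,2]; m=(np.hypot(x-.598,y-.278)<.035)&(d>0)&(z>.115)&(z<.18); Q=P[m]; print(Q.min(0).round(4),Q.max(0).round(4))
E
```

```text
t 22.52 p [0.5998 0.2807 0.1217] F [-2.07 -0.06  2.55] w 0.0231 ff 30.0 yaw -0.24
t 23.77 p [0.6003 0.2811 0.2481] F [ 1.29 -0.14 -0.99] w 0.06 ff 0.0 yaw -0.24
[.559,-.2638,.2] dp [-0.0391  0.5451  0.0474]
[0.5835 0.2653 0.1159] [0.6108 0.2939 0.1588]
```

View pics/s4.png

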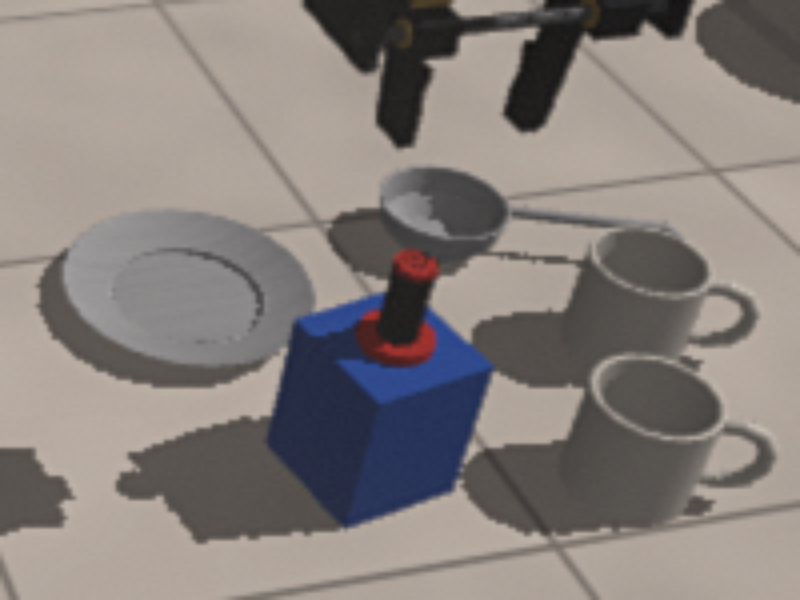

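The tester is seated centrally and upright in the stand, with its collar flush at (397,335). Now the third chikoo.

```bash
python3 -m handwheel '[{"dp":[-0.003,0.04,0],"roll":0,"jaw":0.088},{"dp":[-0.007,0.095,0],"roll":0,"jaw":0.088},{"dp":[-0.011,0.15,0],"roll":0,"jaw":0.088},{"dp":[-0.015,0.205,0],"roll":0,"jaw":0.088},{"dp":[-0.019,0.26,0],"roll":0,"jaw":0.088},{"dp":[-0.023,0.315,0],"roll":0,"jaw":0.088},{"dp":[-0.027,0.37,0.02],"roll":0,"jaw":0.088},{"dp":[-0.031,0.425,0.05],"roll":0,"jaw":0.088},{"dp":[-0.035,0.48,0.08],"roll":0,"jaw":0.088},{"dp":[-0.037,0.525,0.11],"roll":0,"jaw":0.088}]' >/dev/null
python3 -m handwheel '[{"dp":[-0.001,0.015,0.01],"roll":-0.004,"jaw":0.088},{"dp":[-0.001,0.0193,0.02],"roll":-0.004,"jaw":0.088},{"dp":[-0.001,0.0193,0.02],"roll":-0.004,"jaw":0.088},{"dp":[-0.001,0.0193,0.02],"roll":-0.004,"jaw":0.088}]' >/dev/null
python3 st.py "[.560,-.263,.038]"
python3 - <<'E'
from h import *
p,d,c=cap('wrist'); cv2.imwrite('pics/w5.png',p)
R=np.array(c['R'])
for X in ([.559,-.2638,.07],[.561,-.262,.07],[.559,-.149,.08]):
    q=R@np.array(X)+c['t']; th=np.arctan2(np.hypot(q[0],q[1]),q[2]); e=q[:2]/np.hypot(q[0],q[1])*th
    print(X,(c['fx']*e[0]+c['cx']).round(1),(c['fy']*e[1]+c['cy']).round(1))
E
```

```text
t 25.57 p [ 0.5605 -0.2614  0.1172] F [-0.54  0.07  1.1 ] w 0.0882 ff 0.0 yaw 0.14
[.560,-.263,.038] dp [-0.0006  0.0016  0.0792]
[0.559, -0.2638, 0.07] 316.4 273.0
[0.561, -0.262, 0.07] 313.2 269.8
[0.559, -0.149, 0.08] 122.6 276.7
```

View pics/w5.png

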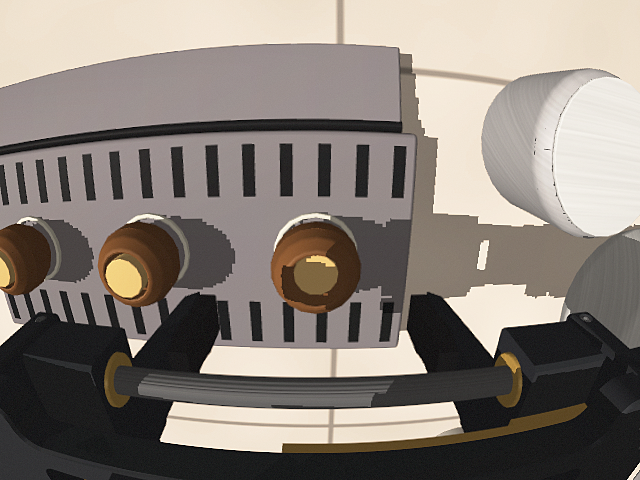

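The ripe fruit is dented and centred at (316,268), between fingertips at about 215 and 412. I'll descend and grip.

```bash
python3 -m handwheel '[{"dp":[-0.0003,0.001,0.02],"roll":0.002,"jaw":0.088},{"dp":[-0.0003,0.001,0.045],"roll":0.002,"jaw":0.088},{"dp":[-0.0003,0.001,0.066],"roll":0.002,"jaw":0.088},{"dp":[-0.0003,0.001,0.075],"roll":0.002,"jaw":0.088},{"dp":[-0.0003,0.001,0.078],"roll":0.002,"jaw":0.08},{"dp":[-0.0003,0.001,0.078],"roll":0.002,"jaw":0.07},{"dp":[-0.0003,0.001,0.078],"roll":0.002,"jaw":0.062},{"dp":[-0.0003,0.001,0.078],"roll":0.002,"jaw":0.055},{"dp":[-0.0003,0.001,0.078],"roll":0.002,"jaw":0.045},{"dp":[-0.0003,0.001,0.078],"roll":0.002,"jaw":0.04}]' >/dev/null
python3 st.py; python3 -m handwheel '[{"dp":[0,0,0],"roll":0,"jaw":0.04},{"dp":[0,0,-0.003],"roll":0,"jaw":0.04},{"dp":[0,0,-0.012],"roll":0,"jaw":0.04},{"dp":[0,0,-0.03],"roll":0,"jaw":0.04},{"dp":[0,0,-0.06],"roll":0,"jaw":0.04},{"dp":[0,0,-0.08],"roll":0,"jaw":0.04},{"dp":[0,0,-0.09],"roll":0,"jaw":0.04},{"dp":[0,0,-0.09],"roll":0,"jaw":0.04}]' >/dev/null
python3 st.py "[.43,.236,.128]"
```

```text
t 26.88 p [ 0.5595 -0.2642  0.0389] F [-0.76  0.58  5.11] w 0.0526 ff 30.0 yaw -0.12
t 27.88 p [ 0.5594 -0.2646  0.129 ] F [-0.41 -0.34 -2.2 ] w 0.0528 ff 30.0 yaw -0.13
[.43,.236,.128] dp [-0.1305 -0.5003  0.0006]
```

```bash
python3 -m handwheel '[{"dp":[-0.005,-0.02,0],"roll":0,"jaw":0.04},{"dp":[-0.017,-0.065,0],"roll":0,"jaw":0.04},{"dp":[-0.031,-0.12,0],"roll":0,"jaw":0.04},{"dp":[-0.046,-0.177,0],"roll":0,"jaw":0.04},{"dp":[-0.061,-0.234,0],"roll":0,"jaw":0.04},{"dp":[-0.076,-0.291,0],"roll":0,"jaw":0.04},{"dp":[-0.091,-0.348,0],"roll":0,"jaw":0.04},{"dp":[-0.106,-0.405,0],"roll":0,"jaw":0.04},{"dp":[-0.119,-0.455,0],"roll":0,"jaw":0.04},{"dp":[-0.127,-0.485,0],"roll":0,"jaw":0.04}]' >/dev/null
python3 -m handwheel '[{"dp":[-0.003,-0.01,0.01],"roll":0.0,"jaw":0.04},{"dp":[-0.0035,-0.014,0.03],"roll":0.0,"jaw":0.04},{"dp":[-0.0035,-0.014,0.05],"roll":0.0,"jaw":0.04},{"dp":[-0.0035,-0.014,0.06],"roll":0.0,"jaw":0.04},{"dp":[-0.0035,-0.014,0.06],"roll":0.0,"jaw":0.04}]' >/dev/null
python3 st.py "[.428,.235,.0134]"
python3 - <<'E'
from h import *
from scipy.optimize import least_squares
for n in('scene','top'):
    p,d,c=cap(n); P=cloud(c,d); x,y,z=P[...,0],P[...,1],P[...,2]; hsv=cv2.cvtColor(p,cv2.COLOR_BGR2HSV)
    rr=np.hypot(x-.427,y-.235); ok=d>0
    Q=P[ok&(z>.0145)&(z<.021)&(rr<.1)&(rr>.06)]
    f=least_squares(lambda a:np.hypot(Q[:,0]-a[0],Q[:,1]-a[1])-a[2],[.427,.235,.08],loss='soft_l1',f_scale=.001); print(n,'rim',len(Q),f.x.round(4))
    Q=P[ok&(z>.062)&(z<.115)&(rr<.045)&(hsv[...,0]>4)&(hsv[...,0]<25)&(hsv[...,1]>90)]
    if len(Q)>10:
        print('fruit',len(Q),Q.min(0).round(4),Q.max(0).round(4))
        B=Q[(Q[:,2]>.078)&(Q[:,2]<.093)]
        if len(B)>5: f=least_squares(lambda a:np.hypot(B[:,0]-a[0],B[:,1]-a[1])-.027,[.428,.235],loss='soft_l1',f_scale=.001); print('axis',len(B),f.x.round(4))
    X=np.array(c['R'])@np.array([.428,.235,.05])+np.array(c['t']); u=int(c['fx']*X[0]/X[2]+c['cx']);v=int(c['fy']*X[1]/X[2]+c['cy'])
    if n=='scene': cv2.imwrite('pics/s6.png',cv2.resize(p[v-75:v+75,u-100:u+100],None,fx=4,fy=4))
E
```

```text
t 29.75 p [0.429  0.2339 0.0675] F [ 0.4  0.3 -2. ] w 0.0526 ff 30.0 yaw -0.16
[.428,.235,.0134] dp [-0.0009 -0.0012  0.0541]
scene rim 286 [0.4269 0.2334 0.0795]
fruit 39 [0.4043 0.2136 0.0712] [0.4556 0.2493 0.1065]
axis 11 [0.4254 0.2327]
top rim 26 [0.4295 0.2343 0.0815]
```

View pics/s6.png

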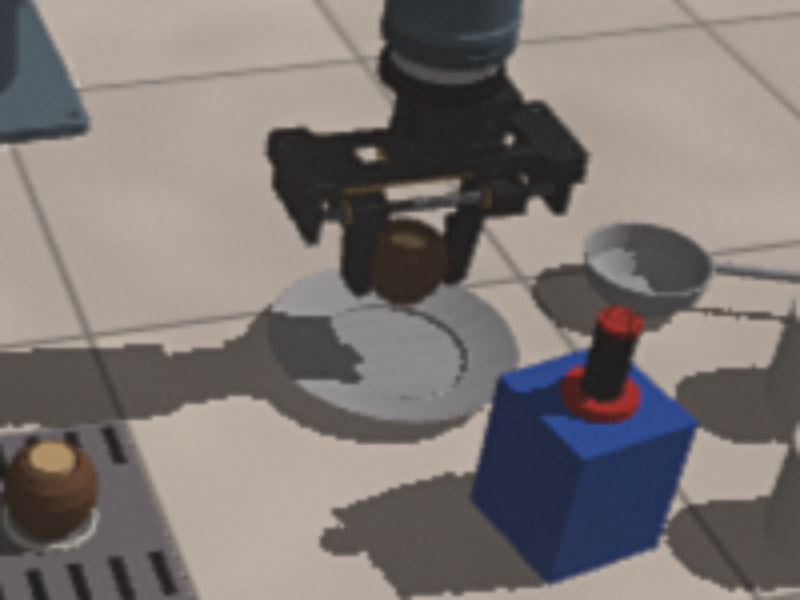

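The fruit hangs upright at (408,262), nearly centred over the plate, with clearance all around. I'll lower it.

```bash
python3 -m handwheel '[{"dp":[0.0003,-0.0007,0.01],"roll":0,"jaw":0.04},{"dp":[0.0003,-0.0007,0.025],"roll":0,"jaw":0.04},{"dp":[0.0003,-0.0007,0.038],"roll":0,"jaw":0.04},{"dp":[0.0003,-0.0007,0.046],"roll":0,"jaw":0.04},{"dp":[0.0003,-0.0007,0.049],"roll":0,"jaw":0.04},{"dp":[0.0003,-0.0007,0.0505],"roll":0,"jaw":0.04},{"dp":[0.0003,-0.0007,0.0505],"roll":0,"jaw":0.04}]' >/dev/null
python3 st.py; python3 -m handwheel '[{"dp":[0,0,0.0005],"roll":0,"jaw":0.04},{"dp":[0,0,0.001],"roll":0,"jaw":0.04},{"dp":[0,0,0.0015],"roll":0,"jaw":0.04},{"dp":[0,0,0.002],"roll":0,"jaw":0.04},{"dp":[0,0,0.0025],"roll":0,"jaw":0.04}]' >/dev/null
python3 st.py
```

```text
t 30.73 p [0.4302 0.2357 0.0181] F [-0.98 -0.4  -1.86] w 0.053 ff 30.0 yaw -0.13
t 31.35 p [0.43   0.2356 0.0154] F [-0.09 -0.46 -1.91] w 0.0528 ff 30.0 yaw -0.13
```

```bash
python3 -m handwheel '[{"dp":[0,0,0.0005],"roll":0,"jaw":0.04},{"dp":[0,0,0.001],"roll":0,"jaw":0.04}]' >/dev/null
python3 st.py; python3 -m handwheel '[{"dp":[0,0,0.0005],"roll":0,"jaw":0.04},{"dp":[0,0,0.001],"roll":0,"jaw":0.04}]' >/dev/null
python3 st.py
```

```text
t 31.6 p [0.4301 0.2356 0.0144] F [-0.17 -0.24 -1.5 ] w 0.0529 ff 30.0 yaw -0.13
t 31.85 p [0.4301 0.2356 0.0138] F [-2.33 -1.05 11.11] w 0.0527 ff 30.0 yaw -0.12
```

Contact made. I'll ease up slightly and release.

```bash
python3 -m handwheel '[{"dp":[0,0,-0.0004],"roll":0,"jaw":0.04},{"dp":[0,0,-0.0004],"roll":0,"jaw":0.053},{"dp":[0,0,-0.0004],"roll":0,"jaw":0.055},{"dp":[0,0,-0.0004],"roll":0,"jaw":0.058},{"dp":[0,0,-0.0004],"roll":0,"jaw":0.062},{"dp":[0,0,-0.0004],"roll":0,"jaw":0.064},{"dp":[0,0,-0.0004],"roll":0,"jaw":0.064}]' >/dev/null
python3 st.py; python3 -m handwheel '[{"dp":[0,0,-0.01],"roll":0,"jaw":0.064},{"dp":[0,0,-0.03],"roll":0,"jaw":0.064},{"dp":[0,0,-0.06],"roll":0,"jaw":0.066},{"dp":[0,0,-0.1],"roll":0,"jaw":0.066},{"dp":[0,0,-0.14],"roll":0,"jaw":0.066},{"dp":[0,0,-0.18],"roll":0,"jaw":0.066},{"dp":[0,0.03,-0.2],"roll":0,"jaw":0.066},{"dp":[0,0.08,-0.2],"roll":0,"jaw":0.066},{"dp":[0,0.1,-0.2],"roll":0,"jaw":0.066},{"dp":[0,0.1,-0.2],"roll":0,"jaw":0.066}]' >/dev/null
python3 st.py
python3 - <<'E'
from h import *
from scipy.optimize import least_squares
p,d,c=cap('scene'); P=cloud(c,d); x,y,z=P[...,0],P[...,1],P[...,2]
rr=np.hypot(x-.427,y-.235); ok=d>0
Q=P[ok&(z>.0145)&(z<.021)&(rr<.1)&(rr>.06)]
f=least_squares(lambda a:np.hypot(Q[:,0]-a[0],Q[:,1]-a[1])-a[2],[.427,.235,.08],loss='soft_l1',f_scale=.001); print('rim',f.x.round(4))
B=P[ok&(rr<.045)&(z>.026)&(z<.036)]
f=least_squares(lambda a:np.hypot(B[:,0]-a[0],B[:,1]-a[1])-.027,[.428,.235],loss='soft_l1',f_scale=.001); print('axis',len(B),f.x.round(4), 'top',P[ok&(rr<.03)][:,2].max())
cv2.imwrite('pics/s7.png',p)
E
```

```text
t 32.73 p [0.4301 0.2356 0.0138] F [-0.36  0.36  0.02] w 0.064 ff 0.0 yaw -0.13
t 33.98 p [0.4298 0.1342 0.2143] F [0.68 1.06 0.14] w 0.0657 ff 0.0 yaw -0.3
rim [0.427  0.2337 0.0796]
axis 64 [0.4274 0.2343] top 0.3223683016951793
```

View pics/s7.png

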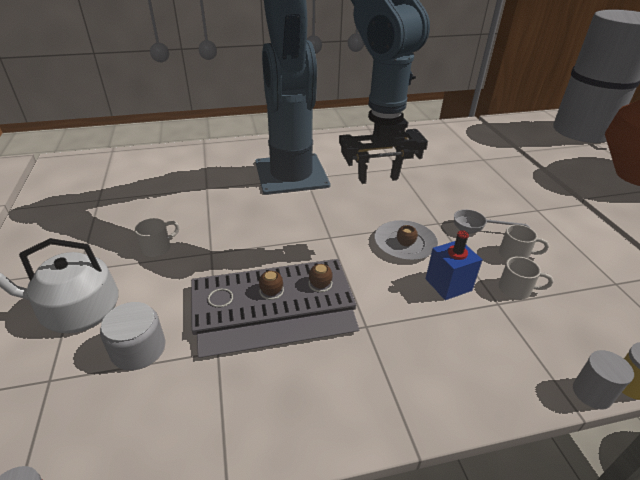

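The ripe chikoo stands upright in the plate's middle at (407,236), within about 1 mm of centre. The tester is back in its stand, both unripe fruit are in their seats at (271,284) and (320,276), and nothing else has moved.

```bash
python3 -c "
from plant import ticket
print(ticket.close_job())"
```

```text
the job is handed in; nothing more can be done
None
```

The ripe chikoo was the one in the seat at y ≈ -0.264 m (it sank about 10.5 mm at roughly 4 N); it now stands upright in the middle of the plate, the tester hangs in its stand, and the job is handed in at about 34 s.

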